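# Shut the paint box over its folded palette leaf

### The job

Pack up the open wooden paint box with fingertip pushes; nothing needs to be gripped. First push the upright palette leaf over, into the box, until it lies flat over the paint tubes, and only then push the lid over from behind and press it fully shut. Do not lift the box or shove or turn it out of its place, and leave the water jar, the ink jar and the blue brush beside it where they are.

Things in the scene. Friction and masses are not known exactly. Their poses are not given: they have to be found in the camera images.
- paint_box: loose wooden paint box, 2 to 3 kg, lid open; 195 (x) x 300 (y) x 62 mm high without lid, walls 8 mm. Origin: centre of underside. x: from front (handle, catches) to back (lid hinge), away from the robot within 0.5 rad; y: to its left, from the leaf's end; z up. The right well (y -142 to -9 mm) holds tubes; there the leaf comes to lie on ledges, its top 51 mm above the table, 11 mm below the rim.
- leaf (a joint): palette leaf, rad: 0 flat over the tubes, 1.57 upright inside the right end wall (stop); starts 1.40 to 1.57. Wood panel 5 mm thick, 172 mm along the box's x (centred), 130 mm from hinge to free edge; old paint dabs on the face outward (-y) when upright, up when flat; 24 mm thumb hole 55 mm behind mid-width, 101 mm from hinge. Stiff hinge, 0.16 N m: stays at any angle, push 1 to 3 N all the way.
- leaf_hinge (a point): middle of the leaf's hinge axis, along the box's x; in the box frame x 0, y -138.5, z 48.7 mm. The leaf folds from upright toward the box's +y.
- leaf_edge (a point): middle of the leaf's free edge on the dabbed face, 130 mm from the hinge axis; that face lies 2.5 mm off the axis.
- lid (a joint): lid, rad: 0 fully shut on the rim, 1.57 upright; starts leaning back, 1.60 to 1.78 (stop 1.85). Framed cover, 195 mm from hinge to free edge, 300 mm along the hinge, outer face 18.5 mm off the hinge axis; a small painting inside. Stiff hinge, 0.42 N m: stays at any angle, so push it all the way down, 1 to 6 N at 150 mm from the hinge. It strikes the leaf's back corner and jams if the leaf is up.
- lid_hinge (a point): middle of the lid's hinge axis, along the box's y on top of the back wall; in the box frame x 97.5, y 0, z 62 mm. Closing swings the lid toward the box's -x and down.
- lid_edge (a point): middle of the lid's free edge on its outer face (away from the box when open; on top, 80 mm above the table, when shut).
- water_jar: bystander: clear plastic water jar, 86 x 82 x 95 mm, standing loose to the left of the box, beyond the brush. Origin: centre of its underside.
- ink_jar: bystander: dark ink jar with a brownish red cap, 50 mm across, 92 mm high, standing loose to the right of the box, level with the back half of its right end wall and at least 25 mm from it. Origin: centre of its underside.
- blue_brush: bystander: blue paint brush, 192 mm long, 21 x 10 mm, lying loose on the table along the box's left end wall, 10 mm or more from it. Origin: centre of its underside; long axis is its y.

How it is judged (in metres and radians):
On the way, in this order (a step that is already met when the one before it is completed fails the run):
1. the palette leaf lies flat in the box while the lid still stands open (value of joint leaf below 0.06 rad and value of joint lid above 1.2 rad), for 0.2 s.
2. the lid is fully shut over the flat leaf (value of joint lid below 0.03 rad and value of joint leaf below 0.06 rad), for 0.2 s.
At the end, for the whole second after the job is handed in: The leaf lies flat (within 0.06 rad, 8 mm at its edge), the lid is shut over it (within 0.03 rad, 6 mm at its edge), the box stands level and still within 20 mm of where it was (25 mm at its right end wall, so hardly turned), and the two jars and the brush are within 20 mm of where they were (all of step 2 and distance of each of paint_box, water_jar, ink_jar, blue_brush from where it was at the start of the episode below 0.02 m and distance of leaf_hinge from where it was at the start of the episode below 0.025 m and angle between paint_box's own z axis and vertical below 0.03 rad and linear speed of paint_box below 0.01 m/s); the robot touches nothing.
It fails at once if the lid is swung over while the leaf is still up (value of joint lid below 1.2 rad and value of joint leaf above 0.2 rad).
It fails at once if the box is lifted, tipped up, shoved more than 30 mm or turned (right end wall more than 40 mm) (height (world z) of paint_box above 0.015 m or angle between paint_box's own z axis and vertical above 0.12 rad or distance of paint_box from where it was at the start of the episode above 0.03 m or distance of leaf_hinge from where it was at the start of the episode above 0.04 m).
It fails at once if a bystander (water jar, ink jar or blue brush) is lifted, tipped or moved more than 30 mm (distance of any of water_jar, ink_jar, blue_brush from where it was at the start of the episode above 0.03 m or angle between any of water_jar, ink_jar's own z axis and vertical above 0.3 rad).
It also fails if it takes over 51 s, if anything falls off the work surface, if the arm or the gripper's body presses on something with over 40 N, if the wrist force passes 120 N, or if a joint passes its speed limit or range.

### The arm

A 6-joint arm with a two-finger parallel gripper is mounted at the origin on the work surface; the furniture and walls round the work are solid. World frame = base frame: x ahead of the robot, y to its left, z up, the work surface at z = 0. Lengths are in mm, angles in rad, forces in N, time in s.
With the tool pointing down it reaches from about 350 to 975 mm from the base axis. Payload 7.1 kg.
Tool frame: the origin (TCP) lies on the front face of the gripper's body, between the roots of the fingers; the fingertips stand 80 mm ahead of it and the grasp point (between the pads) lies 61 mm ahead of it (env.tips_ahead is the distance from the TCP to the fingertips, in mm); z points along the fingers, y is the line along which they close (so a half turn about z gives the same grasp; the last joint's range is limited). The gripper opens to 88 mm and grips with 3 to 60 N. Pads are 20 mm wide; open, the fingers measure 115 mm over their backs; the gripper's body (75 mm by 178 mm) begins 61 mm behind the grasp point.
Start: joints at [1.082, 0.423, 1.63, -0, 1.089, -0.019], TCP at [282.91, 557.286, 302.675] pointing down, gripper open.
Joint ranges: [-3, 3], [-0.9, 2.11], [0.09, 2.58], [-1.31, 4.45], [0.11, 2.69], [-2.54, 2.54]. Speed limits (rad/s): [2.39, 2.39, 3.01, 3.14, 3.14, 3.14].

### API

Orientations are given as a unit quaternion [x, y, z, w].
In Python, from station import env, set_gripper, viewer, workorder gives the robot as it stands. Calls block until the motion is done:
- env.reach(position, orientation): joint-space move of the TCP to a pose.
- env.move_l(position, rot=None, rate=150, f_stop=None): straight line of the TCP; rot=None keeps the orientation; rate is the mean speed in mm/s. With f_stop (N) it stops when the force on the tool has changed by that much, and returns True; else False.
- env.move_joints(angles): joint-space move.
- set_gripper(opening): finger opening in mm; the grip force is fixed at half the most; returns when the fingers have stopped.
- env.hold(seconds).
- env.ik(position, orientation): joint angles nearest the present ones, or None.
- env.read_state(): the state.
- viewer.camera(name): name is "scene" or "top" or "wrist"; returns the picture (480x640x3 uint8, blue, green, red); there is no depth.
- viewer.camera_params(name): a dict with "fx", "fy", "cx", "cy" (pixels), "dist" ([k1, k2, p1, p2, k3] as OpenCV has them; the pictures are not rectified), "pose" (4x4, takes a point from camera to world coordinates); the wrist camera has in their place "tool_from_camera" (4x4, takes a point from camera to tool coordinates, whose origin is the TCP and whose axes are the flange's). Camera axes: x right, y up, looking along -z (the intrinsics and any distortion apply to the point x, -y, -z); pixel columns grow to the right and rows downward; lengths in mm; the calibration is good to about 2 mm. A picture is of the moment at which its call begins: read the wrist's pose just before it. camera_params takes no time and is no camera call.
A pose or a line that the arm cannot do raises env.IKError and nothing moves.
- workorder.sign_off(): hands the job in; it is judged then, once.
The state is a dict: "time_s": time; "qpos": joint angles; "dq": joint speeds; "tau": joint torques, N m; "tool_pos": TCP position; "orientation": TCP orientation; "force": force on the tool from outside, world axes, zero at the start; "wrist_torque": the same for the moment, N m; "width": finger opening in mm; "grip_force": force on a finger pad.
Only numpy, scipy, OpenCV 4.12 (cv2) and the standard library are available. Lean on these libraries where they do the work, as an engineer would, in place of code of your own. Each camera call takes 0.05 s, during which the arm holds its last target. There are 200 camera calls.

## Working session

There is one attempt and no reset: what is moved stays moved. The work goes in short steps, each a Python script; the robot and the scene stay as the last script left them, time stands still between calls to the robot, and variables do not carry over. Pictures are saved under pics/ and viewed, at most 10 in all, crops included, and the job is handed in when it is done.

```bash
mkdir -p pics; ls; python3 - <<'E'
from station import env, set_gripper, viewer, workorder
import cv2, numpy as np
for n in ("scene","top"):
    cv2.imwrite(f"pics/{n}0.png", viewer.camera(n))
    p=viewer.camera_params(n); print(n,{k:(np.round(v,3).tolist()) for k,v in p.items()})
print(env.tips_ahead, env.read_state()["time_s"])
E
```

```text
pics
scene {'fx': 621.51, 'fy': 621.51, 'cx': 317.724, 'cy': 229.331, 'dist': [-0.106, 0.0, 0.0, 0.0, 0.0], 'pose': [[0.617, 0.542, -0.57, -145.087], [-0.787, 0.428, -0.445, -430.803], [0.003, 0.723, 0.691, 905.664], [0.0, 0.0, 0.0, 1.0]]}
top {'fx': 618.073, 'fy': 618.073, 'cx': 334.839, 'cy': 235.487, 'dist': [-0.116, 0.0, 0.0, 0.0, 0.0], 'pose': [[-0.013, 0.99, -0.138, 336.522], [-1.0, -0.016, -0.016, 86.045], [-0.018, 0.138, 0.99, 1378.16], [0.0, 0.0, 0.0, 1.0]]}
80.0 0.1
```

View pics/scene0.png

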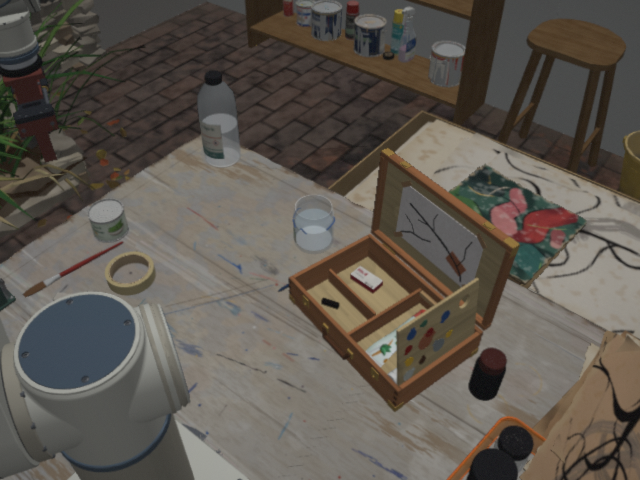

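View pics/top0.png

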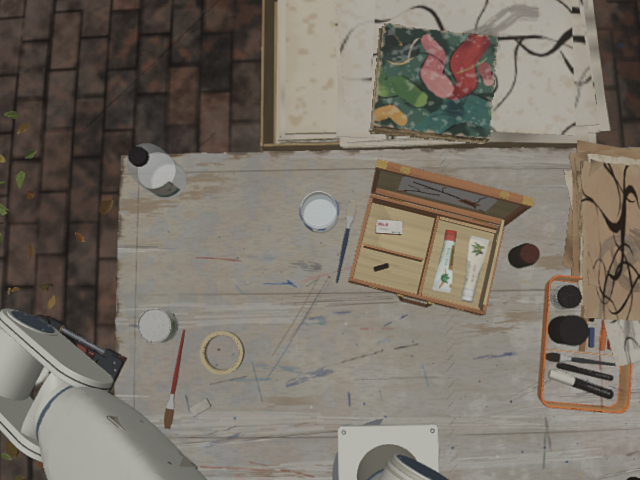

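```bash
python3 - <<'E'
import cv2
t=cv2.imread("pics/top0.png")[150:330,330:550]; cv2.imwrite("pics/tc.png",cv2.resize(t,None,fx=3.3,fy=3.3,interpolation=cv2.INTER_CUBIC))
t=cv2.imread("pics/scene0.png")[145:415,275:525]; cv2.imwrite("pics/sc.png",cv2.resize(t,None,fx=2.2,fy=2.2,interpolation=cv2.INTER_CUBIC))
E
```

```text
(no output)
```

View pics/tc.png

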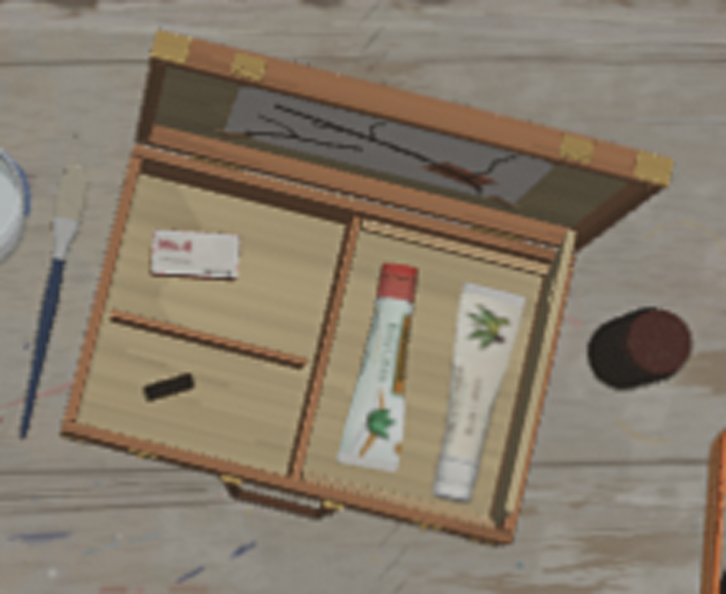

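View pics/sc.png

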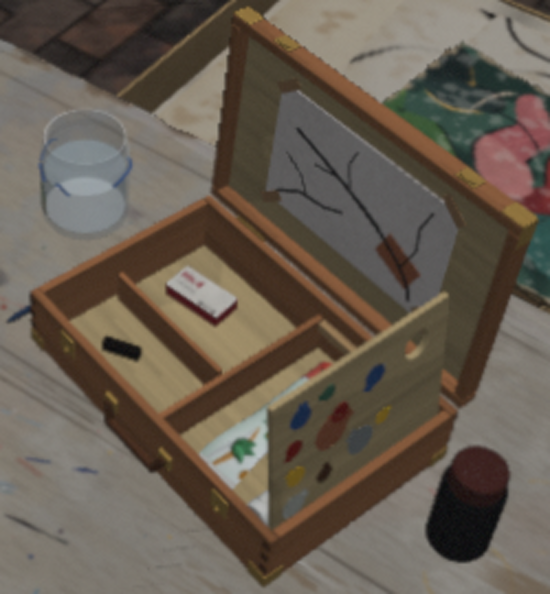

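```bash
cat > h.py <<'E'
import numpy as np, cv2, json
from scipy.spatial.transform import Rotation as R
from scipy.optimize import least_squares
from station import env, set_gripper, viewer, workorder
def proj(n,P):
    p=viewer.camera_params(n); T=np.linalg.inv(p["pose"]); c=np.atleast_2d(P)@T[:3,:3].T+T[:3,3]
    K=np.array([[p["fx"],0,p["cx"]],[0,p["fy"],p["cy"]],[0,0,1.]])
    return cv2.projectPoints(c*[1,-1,-1],np.zeros(3),np.zeros(3),K,np.array(p["dist"],float))[0][:,0]
def lidp(a,u,y,w=18.5): # point on lid, box frame
    return [97.5-u*np.cos(a)+w*np.sin(a),y,62+u*np.sin(a)+w*np.cos(a)]
def leafp(a,u,x,w=2.5):
    return [x,-138.5+u*np.cos(a)-w*np.sin(a),48.7+u*np.sin(a)+w*np.cos(a)]
def world(b,P):
    c,s=np.cos(b[2]),np.sin(b[2]); P=np.atleast_2d(P)
    return P@np.array([[c,s,0],[-s,c,0],[0,0,1]])+[b[0],b[1],0]
E
cat > fit.py <<'E'
from h import *
top=np.array([(349.1,280.9),(484.5,314.5),(370.9,195.5),(504.2,221.2),(377,159.1),(533.6,199.4)])
sc=np.array([(289.5,277.7),(396.8,390.9),(395.5,408.6),(482.7,329.1),(387.3,149.5),(519.1,245),(397.7,330.5),(478.2,278.2)])
def res(v):
    l,f=v[3:5]
    a=[(-97.5,150,62),(-97.5,-150,62),(97.5,150,62),(97.5,-150,62),lidp(l,195,150),lidp(l,195,-150)]
    b=[a[0],a[1],(-97.5,-150,0),a[3],a[4],a[5],leafp(f,130,-86),leafp(f,130,86)]
    return np.r_[proj("top",world(v,a))-top,proj("scene",world(v,b))-sc].ravel()
s=least_squares(res,[600,-50,-.2,1.7,1.5],loss="soft_l1",x_scale=[10,10,.1,.1,.1])
print(s.x.round(3)); print(res(s.x).reshape(-1,2).round(1).tolist())
k=least_squares(lambda p:np.r_[proj("top",[*p])[0]-(530,253),proj("scene",[*p])[0]-(493.6,357.3)],[600,-300,92])
print("ink",k.x.round(1),k.fun.round(1))
json.dump(s.x.tolist(),open("box.json","w"))
print("lid/leaf edges",world(s.x,[lidp(s.x[3],195,0),leafp(s.x[4],130,0)]).round(0))
E
python3 fit.py
```

```text
[ 4.76329e+02 -9.02350e+01 -2.65000e-01  1.60400e+00  1.41800e+00]
[[-0.7, 0.3], [0.8, 1.4], [-0.4, -1.4], [0.7, 6.6], [0.7, 1.1], [0.3, -0.1], [-1.7, -2.2], [1.0, -0.5], [-1.4, 2.1], [0.6, 0.8], [-0.3, -3.2], [-0.1, -2.4], [0.4, -0.6], [0.6, -1.0]]
ink [ 472.4 -304.5   87.2] [-0.2  0.1  0.2 -0. ]
lid/leaf edges [[ 595. -122.  256.]
 [ 445. -207.  178.]]
```

```bash
sed -i 's/^top=.*/&/; s/^from h/from h/' fit.py
cat >> h.py <<'E'
try: B=np.array(json.load(open("box.json")))
except OSError: B=None
def quat(sign=1):
    y=sign*np.array([-np.sin(B[2]),np.cos(B[2]),0]); z=np.array([0,0,-1.])
    return R.from_matrix(np.c_[np.cross(y,z),y,z]).as_quat()
def tcp(p): # fingertip centre in box frame -> TCP in world
    return world(B,p)[0]+[0,0,env.tips_ahead]
def say(t):
    s=env.read_state(); print(t,"t %.1f"%s["time_s"],"tcp",np.round(s["tool_pos"],0),"F",np.round(s["force"],1))
E
cat > leaf.py <<'E'
from h import *
set_gripper(0)
def best(p): # orientation sign with the smaller last joint
    c=[(abs(env.ik(p,quat(s))[5]),s) for s in (1,-1) if env.ik(p,quat(s)) is not None]; return min(c)[1]
u,x=105,-20
f=lambda a:np.array(leafp(a,u,x))-[0,13.5,0]
start=tcp(f(1.45)-[0,25,0]); up=start+[0,0,130]
q=quat(best(up)); env.reach([330,230,430],q); say("via"); env.reach(up,q); say("up"); 
env.move_l(start,rate=200); say("start")
for a in np.linspace(1.4,.1,9):
    env.move_l(tcp(f(a)),rate=90); say("%.2f"%a)
    if np.linalg.norm(env.read_state()["force"])>15: break
else:
    print(env.move_l(tcp(f(0)-[0,0,10]),rate=25,f_stop=8)); say("press")
cv2.imwrite("pics/leaf1.png",viewer.camera("scene"))
E
python3 fit.py; python3 leaf.py
```

```text
[ 4.76329e+02 -9.02350e+01 -2.65000e-01  1.60400e+00  1.41800e+00]
[[-0.7, 0.3], [0.8, 1.4], [-0.4, -1.4], [0.7, 6.6], [0.7, 1.1], [0.3, -0.1], [-1.7, -2.2], [1.0, -0.5], [-1.4, 2.1], [0.6, 0.8], [-0.3, -3.2], [-0.1, -2.4], [0.4, -0.6], [0.6, -1.0]]
ink [ 472.4 -304.5   87.2] [-0.2  0.1  0.2 -0. ]
lid/leaf edges [[ 595. -122.  256.]
 [ 445. -207.  178.]]
via t 3.5 tcp [330. 230. 430.] F [-0.1  1.   0.7]
up t 5.3 tcp [ 414. -245.  363.] F [-0.3  0.3  0.6]
start t 6.1 tcp [ 414. -246.  234.] F [-0.4  0.1 -0.3]
1.40 t 6.6 tcp [ 422. -217.  233.] F [-0.   0.4 -0.4]
1.24 t 6.9 tcp [ 426. -201.  229.] F [0.5 0.3 0.3]
1.07 t 7.3 tcp [ 430. -185.  222.] F [-0.7  0.5  0.3]
0.91 t 7.6 tcp [ 433. -171.  213.] F [0.  0.4 0.3]
0.75 t 8.0 tcp [ 437. -159.  202.] F [-0.7  0.2 -0.3]
0.59 t 8.3 tcp [ 440. -148.  189.] F [-0.5  0.7 -0.7]
0.43 t 8.6 tcp [ 442. -140.  174.] F [-0.3  0.3 -0. ]
0.26 t 9.0 tcp [ 443. -134.  158.] F [-0.2 -1.  -0.7]
0.10 t 9.3 tcp [ 444. -131.  141.] F [-0.   0.1  0.7]
True
press t 9.9 tcp [ 445. -131.  130.] F [-1.9  1.  11.8]
```

```bash
python3 - <<'E'
from h import *
p=env.read_state()["tool_pos"]; env.move_l(np.array(p)+[0,0,330],rate=250); say("up")
a=viewer.camera("scene"); b=viewer.camera("top")
c=np.hstack([a[140:420,270:530],b[140:420,330:550]]); cv2.imwrite("pics/c1.png",cv2.resize(c,None,fx=1.65,fy=1.65))
E
```

```text
up t 11.4 tcp [ 445. -131.  459.] F [ 0.1  0.  -0.4]
```

View pics/c1.png

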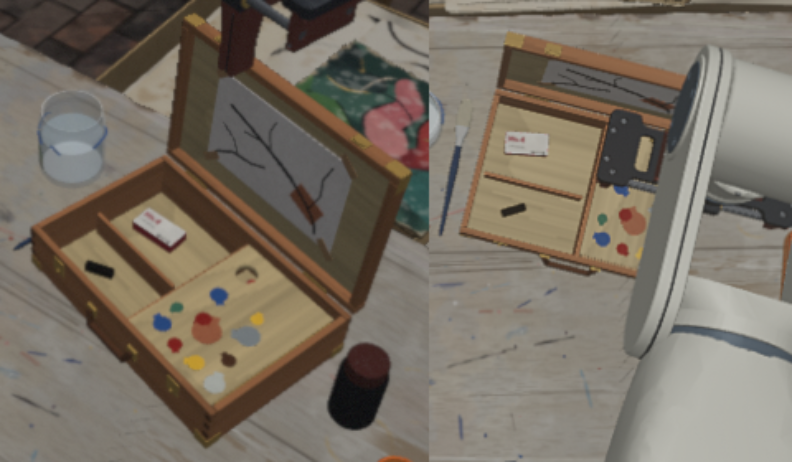

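```bash
cat > lid.py <<'E'
from h import *
q=env.read_state()["orientation"]
f=lambda a:np.array(lidp(a,165,0))+[10,0,0]
start=tcp(f(1.6)+[35,0,0]); up=start.copy(); up[2]=459
env.move_l(up,rate=250); say("over"); env.move_l(start,rate=200); say("behind")
for a in np.linspace(1.57,.07,11):
    env.move_l(tcp(f(a)),rate=90); say("%.2f"%a)
    if np.linalg.norm(env.read_state()["force"])>20: break
else:
    print(env.move_l(tcp(f(0)-[0,0,12]),rate=25,f_stop=15)); say("press"); env.hold(.3)
p=np.array(env.read_state()["tool_pos"])
env.move_l(p+[0,0,300],rate=250); say("clear")
a=viewer.camera("scene"); b=viewer.camera("top")
c=np.hstack([a[140:420,270:530],b[140:420,300:560]]); cv2.imwrite("pics/c2.png",cv2.resize(c,None,fx=1.5,fy=1.5))
E
python3 lid.py
```

```text
over t 12.4 tcp [ 636. -134.  459.] F [-0.5  0.1  1.1]
behind t 13.3 tcp [ 637. -134.  308.] F [0.7 0.3 0.4]
1.57 t 13.9 tcp [ 598. -123.  308.] F [-0.4 -0.5 -0.3]
1.42 t 14.3 tcp [ 574. -117.  308.] F [-0.7 -0.1  0.7]
1.27 t 14.8 tcp [ 550. -110.  305.] F [ 0.8 -0.7  0.4]
1.12 t 15.2 tcp [ 527. -104.  299.] F [-0.5 -0.1  0.1]
0.97 t 15.6 tcp [505. -98. 289.] F [-0.5  0.1 -0.1]
0.82 t 16.0 tcp [485. -92. 275.] F [ 0.8 -0.7  0.2]
0.67 t 16.5 tcp [466. -88. 259.] F [ 0.3 -0.2 -0.2]
0.52 t 16.9 tcp [451. -83. 240.] F [-0.1 -0.2 -0. ]
0.37 t 17.3 tcp [438. -80. 219.] F [-0.1 -0.1 -0.8]
0.22 t 17.7 tcp [429. -77. 196.] F [0.6 0.3 0.5]
0.07 t 18.2 tcp [423. -76. 172.] F [ 0.3  0.  -0.1]
True
press t 18.8 tcp [422. -75. 159.] F [-2.6  0.3 11.8]
clear t 20.4 tcp [421. -75. 458.] F [ 0.3 -0.5 -0.4]
```

View pics/c2.png

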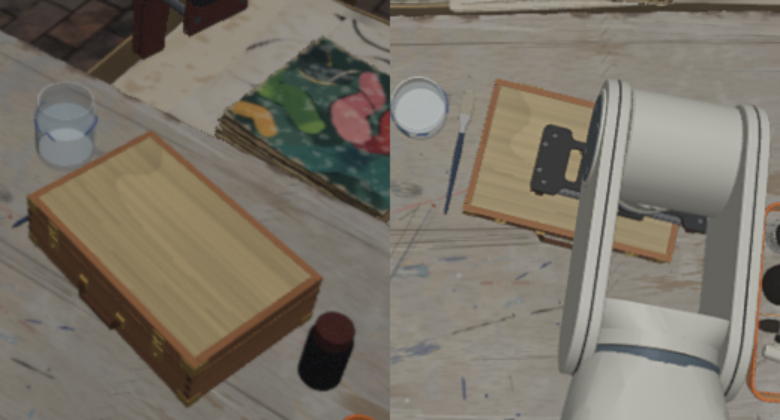

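```bash
python3 -c "
from station import workorder
print(workorder.sign_off())"
```

```text
the job is handed in; nothing more can be done
None
```

The job is handed in: the leaf went flat over the tubes, then the lid was pressed shut at 18.8 s (fingertip at 79 mm against 80 expected), the box's near corner had not moved in the last picture, and the jars and brush looked undisturbed; no verdict came back.

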